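Third hand at the bracket jig

TASK

Pick up the steel bracket with the gusset, set it flat on the jig's base plate between the two guide rails with its upright leg towards the sprung stop plate, and slide it gently against that plate until it presses with about 10 N (never more than 20 N). Keep the push steady for a couple of seconds and finish while still holding the bracket pressed there, so that I can bolt it down: do not let go. Leave the plain angle and everything else on the bench where it is.

Things in the scene. Friction and masses are not known exactly. Their poses are not given: they have to be found in the camera images.
- bracket: Steel angle bracket, 0.28 to 0.46 kg. Foot 60 (x) by 50 (y) by 5 mm; upright leg 5 mm thick, 50 wide, 50 high at its +x end; mid-width, unlike the plain angle, an upright gusset web 10 mm thick (y) behind the leg: 45 mm high from x = -12 to 25 mm, 27 mm high from x = -27 to -12; grip it from above across the web. Origin: centre of the foot's underside; x towards the leg, z up.
- bracket_face (a point): Centre of the outside face of the bracket's upright leg, 30 mm along x and 25 mm above the bracket's origin. This face goes against the stop plate.
- plain_angle: The same steel angle without the gusset web, same sizes; it may lie in either of the two places on the bench. One of the things to leave alone.
- jig: Jig fixed to the bench: dark steel base plate, x from -95 to 105 mm, 120 mm wide (y), 10 mm thick: the bracket rests on it 10 mm above the bench. A back block (x = 85 to 100 mm, 60 mm high) stands behind the sprung stop plate. Origin: on the bench level, under the middle of the channel; x points along the channel to the stop plate, z up.
- channel (a point): Point on top of the base plate, 10 mm above the jig's origin, in the middle of the channel between two steel guide rails. The rails run along the jig's x from -55 to 45 mm, are 10 mm high above the plate, and their inner faces are at y = -30 and 30 mm (channel 60 mm wide).
- stop (a joint): How far the stop plate is pushed back along the jig's +x, m: 0 at rest, end of travel 0.022. Its spring pushes back with 1 N per mm from zero (no preload), so 10 N is 0.010.
- stop_face (a point): Centre of the front face (towards jig -x) of the stop plate, an aluminium plate 8 mm thick, 56 mm wide, reaching from 12 to 57 mm above the bench. At rest the face is at jig x = 50 mm; it moves with the plate.
- screwdriver: Screwdriver lying beyond the steel parts; origin at its underside. One of the things to leave alone.
- wrench: Steel wrench lying on the robot's right; origin at its underside. One of the things to leave alone.
- spray_can: Spray can, 60 mm wide, 170 mm high, standing far left; origin at the centre of its underside. One of the things to leave alone.
- mug: White mug, 80 mm wide, 90 mm high, left of the jig; origin at the centre of its underside. One of the things to leave alone.
- tape_measure: Tape measure, 70 by 37 by 62 mm high, far right; origin at the centre of its underside. One of the things to leave alone.
- screw_box: Open grey box with screws, 100 by 75 by 35 mm high, beyond the steel parts; origin at the centre of its underside. One of the things to leave alone.
There are look-alikes about, which are no part of the job. What is shaped like the bracket but brown, purple or red is not meant.

How it is judged:
By the outcome, as a careful person would: the job done as asked, in the order asked, and still so for the second after the job is handed in, while the arm keeps its last pose, push and grip.
It also fails if it takes over 48 s, if anything falls off the work surface, if the arm or the gripper's body presses on something with over 40 N, if the wrist force passes 120 N, or if a joint passes its speed limit or range.

ROBOT

A 7-joint arm with a two-finger parallel gripper is mounted at the origin on the work surface. World frame = base frame: x ahead of the robot, y to its left, z up, the work surface at z = 0. Lengths are in m, angles in rad, forces in N, time in s.
With the tool pointing down it reaches from about 0.425 to 1.025 m from the base axis. Payload 9.4 kg.
Tool frame: the origin (TCP) lies between the finger pads; the fingertips stand 14 mm ahead of it and the grasp point (between the pads) lies 5 mm behind it; z points along the fingers, x is the direction in which the jaws open and shut, and the axes are right-handed (so a half turn about z gives the same grasp; the last joint's range is limited). The gripper opens to 93 mm and grips with 3 to 60 N. Pads are 15 mm wide; open, the fingers measure 128 mm over their backs; the gripper's body (75 mm by 188 mm) begins 65 mm behind the grasp point.
Start: joints at [1.04, 0.599, -0.003, 1.599, 0.002, 0.943, -0.08], TCP at [0.318, -0.652, 0.233] pointing down, gripper open.
Joint ranges: [-2.57, 2.57], [-0.35, 1.97], [-1.29, 1.29], [0.11, 2.56], [-1.05, 4.19], [0.11, 1.86], [-2.63, 2.63]. Speed limits (rad/s): [2.22, 2.22, 3.01, 3.01, 3.14, 3.14, 3.14].

INTERFACE

Orientations are given as a unit quaternion [x, y, z, w].
In Python, from station import arm, optics gives the robot as it stands. The module is installed in compiled form; this text tells all that it offers.
- The arm moves only by the shell command python3 -m creep 'ROWS' [OPENING] [FORCE]. ROWS is JSON, a list of rows, each a list of 4 numbers: the shift along the world's x, y, z in m, then the turn about the world's z in degrees. In form: [[tx, ty, tz, roll], ...]. A call has 1 to 12 rows; each row is the pose to reach, as a shift and turn from the pose commanded when the call began; what a row does not reach only later rows make up. A row lasts 1/10 s, in which the tool goes at most 50 mm and 8.59 degrees, less where a joint would pass 70% of its speed; a pose out of reach is approached as far as the arm can. A call with a gripper value outside its range is refused whole. OPENING is the finger opening in m, from 0 to 0.093, set as the call begins (- or left out, the last holds). The fingers move at their own pace and stop on an object; FORCE is the grip in N (left out, the last holds). Time passes only in rows, so rows that repeat a pose let the fingers close. It gives the time, the measured TCP pose, the force and the opening at its end, in the units of the state.
- arm.get_obs(): the state, without advancing time (a new reading comes with each control period).
- optics.capture(name): name is "side" or "top"; returns a dict with "color" (384x512x3 uint8, red, green, blue), "vertical_fov" (degrees; the focal length in pixels is half the picture's height over the tangent of half this angle, whatever the lens; pixels are square), "cx", "cy" (the principal point, pixels), "camera_from_world" (4x4, takes a point from world to camera coordinates). Camera axes: x right, y down, z forward; pixel columns grow to the right and rows downward; lengths in m; the calibration is good to about 2 mm. A picture is of the moment at which its call begins. There is no depth.
- arm.close_job(): hands the job in, once; it reports no verdict.
The state is a dict: "time_s": time; "q": joint angles; "qvel": joint speeds; "effort": joint torques, N m; "tcp_pos": TCP position; "eef_rot": TCP orientation; "force": force on the tool from outside, world axes, zero at the start; "moment": the same for the moment, N m; "grip_width": opening from 0.0 (shut) to 1.0 (fully open).
Only numpy, scipy, OpenCV 4.12 (cv2) and the standard library are available. Lean on these libraries where they do the work, as an engineer would, in place of code of your own. Each camera call takes 0.05 s, during which the arm holds its last target.

## Working session

There is one attempt and no reset: what is moved stays moved. The work goes in short steps, Python scripts to look and compute and a shell command to move; the robot and the scene stay as the last step left them, time stands still between calls to the robot, and variables do not carry over. Pictures are saved under pics/ and viewed, and the job is handed in when it is done.

```bash
mkdir -p pics; python3 - <<'E'
from station import arm, optics
import cv2,json
o=arm.get_obs(); print({k:o[k] for k in('time_s','tcp_pos','eef_rot','force','grip_width')})
for n in('top','side'):
    c=optics.capture(n); cv2.imwrite(f'pics/{n}0.png',cv2.cvtColor(c['color'],cv2.COLOR_RGB2BGR))
    print(n,c['vertical_fov'],c['cx'],c['cy'],c['camera_from_world'], [k for k in c])
E
```

```text
{'time_s': 0.0, 'tcp_pos': array([ 0.3175929 , -0.65120317,  0.23175278]), 'eef_rot': array([ 8.48071348e-01, -5.29881462e-01, -7.06898957e-04, -3.52759216e-04]), 'force': array([-0.43184395, -0.79862692, -0.84848275]), 'grip_width': 0.9961656887226962}
top 54.63437018531 259.22318048396926 193.3755991394474 [[-0.02511379 -0.99967702  0.00389187  0.00294712]
 [-0.9921356   0.02444643 -0.12275714  0.54248468]
 [ 0.12262235 -0.00694416 -0.99242911  1.02148686]
 [ 0.          0.          0.          1.        ]] ['color', 'vertical_fov', 'cx', 'cy', 'camera_from_world']
side 42.257088261655156 252.66848271756584 192.1918509260464 [[-0.77112788 -0.6366057   0.00974599  0.42021995]
 [-0.35502923  0.4172436  -0.83657757  0.24899171]
 [ 0.52850359 -0.6485684  -0.5477618   1.3422004 ]
 [ 0.          0.          0.          1.        ]] ['color', 'vertical_fov', 'cx', 'cy', 'camera_from_world']
```

View pics/top0.png

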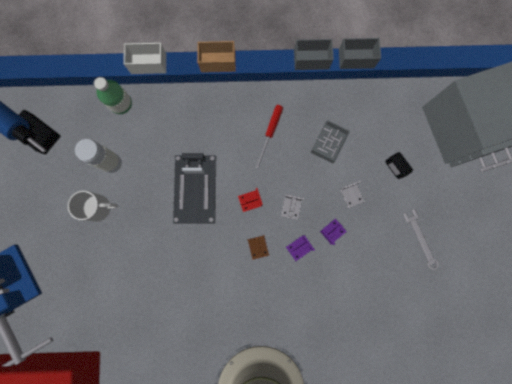

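View pics/side0.png

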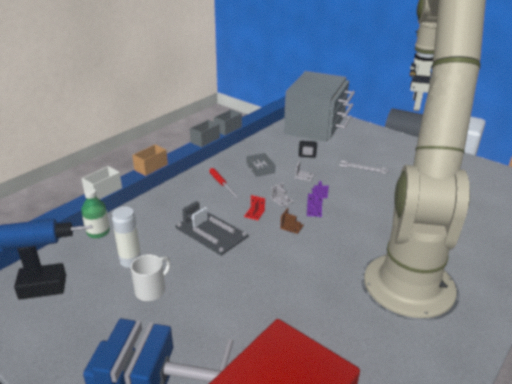

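The top view shows two silver angles, near px (291,207) and (353,195), and the jig near (195,188) with its stop at the image top. I'll zoom in to tell the two angles apart.

```bash
python3 - <<'E'
import cv2,numpy as np
t=cv2.imread('pics/top0.png');s=cv2.imread('pics/side0.png')
a=cv2.resize(t[165:235,265:375],None,fx=7,fy=7,interpolation=cv2.INTER_CUBIC)
cv2.imwrite('pics/topz.png',a)
b=cv2.resize(s[150:220,240:340],None,fx=7,fy=7,interpolation=cv2.INTER_CUBIC);cv2.imwrite('pics/sidez.png',b)
c=cv2.resize(t[145:230,165:225],None,fx=7,fy=7,interpolation=cv2.INTER_CUBIC);cv2.imwrite('pics/jigz.png',c)
E
```

```text
(no output)
```

View pics/topz.png

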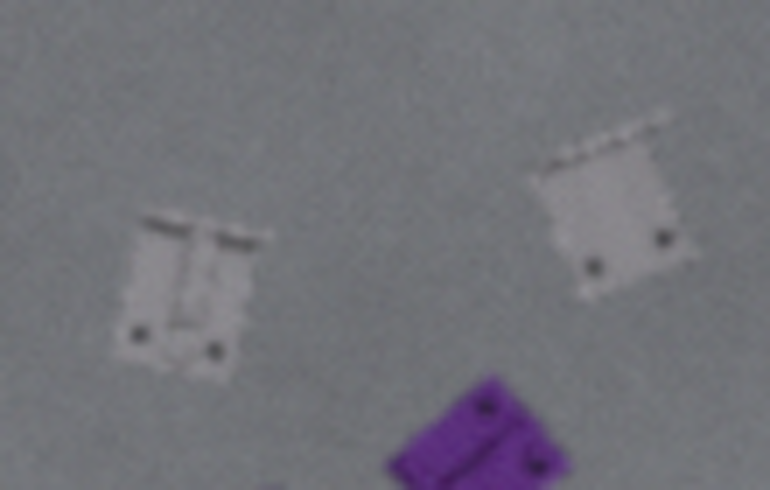

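View pics/sidez.png

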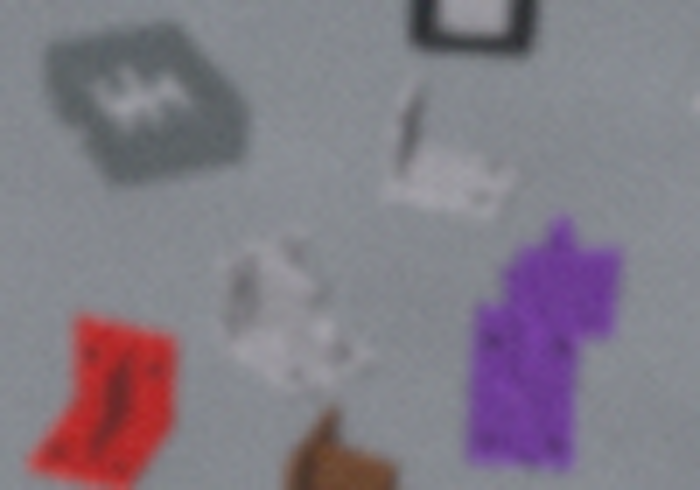

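View pics/jigz.png

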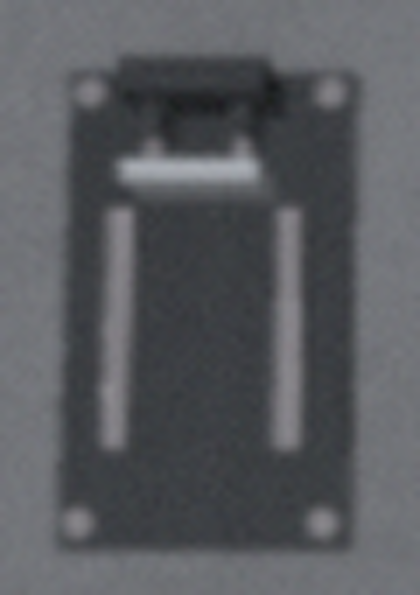

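The left part at (291,207) has a web, so it is the bracket. The right one is the plain angle. Both legs point to the image top. Next I'll measure the bracket and the jig.

```bash
cat > h.py <<'E'
import numpy as np,cv2
def avg(name,n=6):
    from station import optics
    cs=[optics.capture(name) for _ in range(n)]
    c=cs[0]; c['img']=np.mean([k['color'].astype(float) for k in cs],0)
    return c
def ray(c,px,z):
    M=np.array(c['camera_from_world']);R=M[:3,:3];t=M[:3,3]
    f=192/np.tan(np.radians(c['vertical_fov'])/2)
    d=R.T@np.array([(px[0]-c['cx'])/f,(px[1]-c['cy'])/f,1]);o=-R.T@t
    return o+d*(z-o[2])/d[2]
def proj(c,p):
    M=np.array(c['camera_from_world']);f=192/np.tan(np.radians(c['vertical_fov'])/2)
    q=M[:3,:3]@np.array(p)+M[:3,3];return np.array([c['cx']+f*q[0]/q[2],c['cy']+f*q[1]/q[2]])
E
python3 - <<'E'
from h import *
import pickle
c=avg('top');pickle.dump(c,open('top.pkl','wb'))
s=avg('side');pickle.dump(s,open('side.pkl','wb'))
g=c['img'].mean(2)
def up(im,x0,y0,w,h,k,fn):
    a=cv2.resize(np.clip(im[y0:y0+h,x0:x0+w],0,255),None,fx=k,fy=k,interpolation=cv2.INTER_CUBIC)
    a=cv2.normalize(a,None,0,255,cv2.NORM_MINMAX).astype(np.uint8); cv2.imwrite(fn,a)
up(g,275,190,34,34,17,'pics/bz.png')
# rails
roi=np.zeros_like(g);roi[172:214,172:214]=1
k=4;G=cv2.resize(g,None,fx=k,fy=k,interpolation=cv2.INTER_CUBIC);
m=((G>95)&(cv2.resize(roi,None,fx=k,fy=k,interpolation=cv2.INTER_NEAREST)>0)).astype(np.uint8)
for ct in cv2.findContours(m,0,1)[0]:
    if cv2.contourArea(ct)<50: continue
    r=cv2.minAreaRect(ct);b=(cv2.boxPoints(r)+.5)/k-.5
    print(cv2.contourArea(ct)/k/k,[np.round(ray(c,p,.02)[:2],4).tolist() for p in b])
E
```

```text
122.1875 [[0.5042, 0.1505], [0.6042, 0.1471], [0.6036, 0.1349], [0.5036, 0.1385]]
121.21875 [[0.5061, 0.2217], [0.6061, 0.2171], [0.6052, 0.2051], [0.5052, 0.2099]]
67.28125 [[0.6137, 0.2411], [0.6135, 0.2346], [0.4926, 0.2342], [0.4927, 0.2406]]
```

View pics/bz.png

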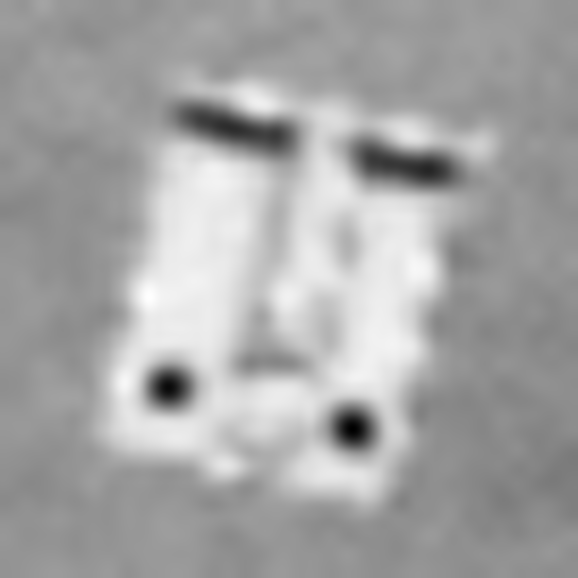

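```bash
python3 - <<'E'
from h import *
import pickle
c=pickle.load(open('top.pkl','rb'));s=pickle.load(open('side.pkl','rb'))
f=lambda u,v,z:ray(c,((u+.5)/17-.5+275,(v+.5)/17-.5+190),z)
A,B=f(102,445,.005),f(378,497,.005);H1,H2=f(168,388,.005),f(352,428,.005)
L1,L2=f(178,95,.05),f(490,142,.05);E1,E2=f(160,160,.005),f(445,190,.005)
for n,p in zip('A B H1 H2 L1 L2'.split(),(A,B,H1,H2,L1,L2)):print(n,p.round(4))
w=lambda p,q:(np.linalg.norm(p-q),np.degrees(np.arctan2((p-q)[1],(p-q)[0]))-90)
for p,q in((A,B),(H1,H2),(L1,L2)):print(w(p,q))
print('len',np.linalg.norm(((L1+L2)/2-(A+B)/2)[:2]), np.degrees(np.arctan2(*((L1+L2)/2-(A+B)/2)[[1,0]])))
print('side edges',np.degrees(np.arctan2(*(E1-A)[[1,0]])),np.degrees(np.arctan2(*(E2-B)[[1,0]])))
o=((L1+L2)/2+(A+B)/2)/2
print('origin',o)
# check: project model outline onto both views
th=np.radians(-11.5)
import sys
R=np.array([[np.cos(th),-np.sin(th)],[np.sin(th),np.cos(th)]])
def P(o,x,y,z):return np.r_[o[:2]+R@[x/1e3,y/1e3],z/1e3]
for cam,nm in((c,'t'),(s,'s')):
    im=np.clip(cam['img'],0,255).astype(np.uint8)[:,:,::-1]
    k=8;pts=[(-30,-25,5),(-30,25,5),(30,-25,50),(30,25,50),(25,-5,45),(25,5,45),(-12,-5,45),(-12,5,45),(-27,5,27),(-27,-5,27)]
    uv=[proj(cam,P(o,*p)) for p in pts]
    x0,y0=(np.mean(uv,0)-30).astype(int)
    a=cv2.resize(im[y0:y0+60,x0:x0+60],None,fx=k,fy=k,interpolation=cv2.INTER_CUBIC)
    for q in uv: cv2.circle(a,tuple(((q-[x0,y0]+.5)*k-.5).astype(int)),3,(0,0,255),-1)
    cv2.imwrite(f'pics/m{nm}.png',a)
a=cv2.hconcat([cv2.imread('pics/mt.png'),cv2.imread('pics/ms.png')]);a=cv2.resize(a,(800,400));cv2.imwrite('pics/m.png',a)
E
```

```text
A [ 0.4793 -0.0708  0.005 ]
B [ 0.4693 -0.1174  0.005 ]
H1 [ 0.4887 -0.0823  0.005 ]
H2 [ 0.4811 -0.1134  0.005 ]
L1 [ 0.5337 -0.0823  0.05  ]
L2 [ 0.5246 -0.1332  0.05  ]
(np.float64(0.047720416774330685), np.float64(-12.108664981797673))
(np.float64(0.03202421892752932), np.float64(-13.722277450922618))
(np.float64(0.05173702786303267), np.float64(-10.04782440626127))
len 0.056547159702222655 -13.964618679266046
side edges -13.328718431716146 -14.44076100167737
origin [ 0.50171768 -0.10090733  0.0275    ]
```

View pics/m.png

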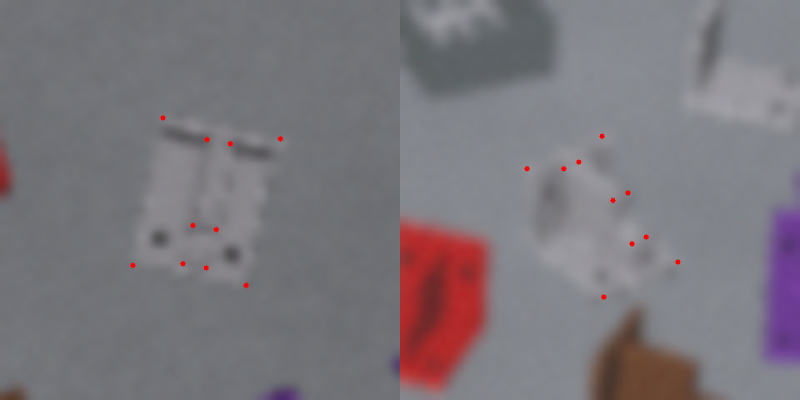

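```bash
python3 -m creep '[[0.005,0.014,0,-1],[0.015,0.044,0,-3],[0.03,0.084,0,-6],[0.045,0.126,0,-9],[0.06,0.168,0,-12],[0.075,0.21,0,-15],[0.09,0.252,0,-18],[0.105,0.294,0,-21],[0.12,0.336,0,-24],[0.133,0.372,0,-27],[0.142,0.4,0,-29],[0.142,0.4,0,-29]]' 0.05 20
```

```text
time_s: 1.9
tcp_pos: [0.4615, -0.2474, 0.2328]
eef_rot: [-0.69, 0.724, 0.0, 0.001]
force: [0.4, -0.8, -0.2]
grip_width: 0.539
```

```bash
python3 -m creep '[[0.004,0.012,0,-1],[0.011,0.036,-0.01,-3],[0.02,0.065,-0.03,-5],[0.029,0.095,-0.055,-7],[0.036,0.12,-0.08,-9],[0.041,0.137,-0.1,-10],[0.044,0.1455,-0.11,-10],[0.044,0.1455,-0.11,-10]]'
python3 - <<'E'
from h import *
for n in('top','side'):
    c=avg(n,3);p=proj(c,(0.5056,-0.1019,.03)).astype(int)
    im=np.clip(c['img'],0,255).astype(np.uint8)[:,:,::-1]
    y0,x0=p[1]-50,p[0]-50
    cv2.imwrite(f'pics/g_{n}.png',cv2.resize(im[y0:y0+100,x0:x0+100],None,fx=4,fy=4,interpolation=cv2.INTER_CUBIC))
cv2.imwrite('pics/g.png',cv2.hconcat([cv2.imread('pics/g_top.png'),cv2.imread('pics/g_side.png')]))
E
```

```text
time_s: 2.7
tcp_pos: [0.5037, -0.1057, 0.1217]
eef_rot: [-0.623, 0.782, 0.001, -0.001]
force: [-0.4, -0.0, 0.7]
grip_width: 0.538
```

View pics/g.png

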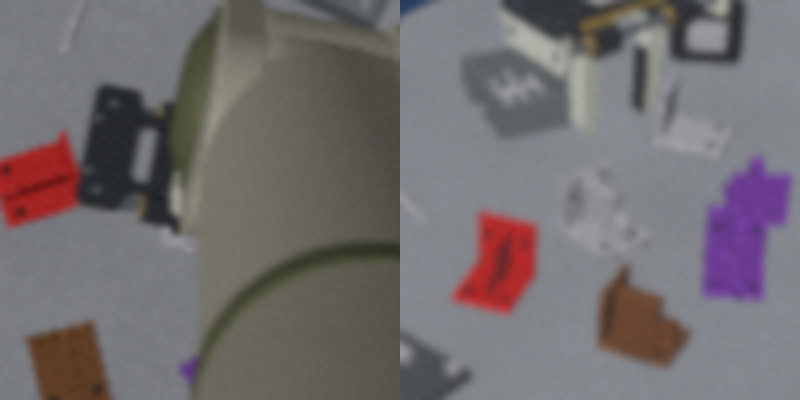

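```bash
python3 -c "
from station import arm;o=arm.get_obs();print(o['time_s'],o['tcp_pos'],o['force'],o['eef_rot'])"
```

```text
3.0 [ 0.5040244  -0.10729313  0.12354535] [ 0.51001224 -0.20574173 -0.39790466] [-6.21938378e-01  7.83065790e-01 -6.38114315e-04  4.63669879e-04]
```

```bash
python3 -m creep '[[0.0016,0.0046,-0.01,0],[0.0016,0.0046,-0.03,0],[0.0016,0.0046,-0.05,0],[0.0016,0.0046,-0.07,0],[0.0016,0.0046,-0.085,0],[0.0016,0.0046,-0.093,0],[0.0016,0.0046,-0.097,0],[0.0016,0.0046,-0.097,0]]'
python3 - <<'E'
from h import *
c=avg('side',3);p=proj(c,(0.5056,-0.1019,.03)).astype(int)
im=np.clip(c['img'],0,255).astype(np.uint8)[:,:,::-1]
y0,x0=p[1]-40,p[0]-40
cv2.imwrite('pics/g2.png',cv2.resize(im[y0:y0+80,x0:x0+80],None,fx=7,fy=7,interpolation=cv2.INTER_CUBIC))
E
```

```text
time_s: 3.8
tcp_pos: [0.5053, -0.1015, 0.0253]
eef_rot: [-0.622, 0.783, 0.0, -0.0]
force: [-0.0, 0.5, -0.8]
grip_width: 0.541
```

View pics/g2.png

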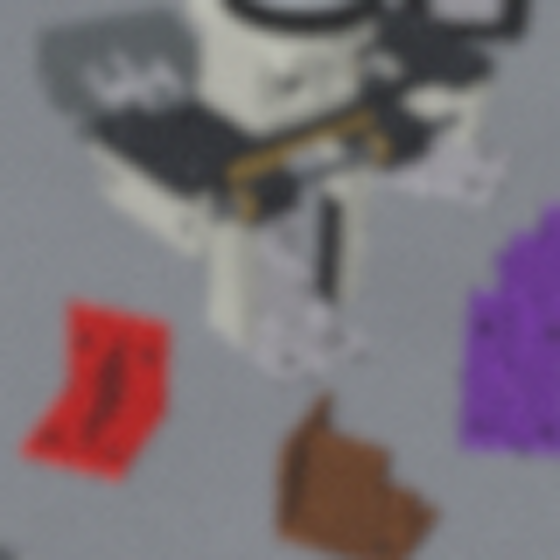

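The fingers straddle the web, near picture px (225,330) and (330,290). The force reads about zero, so I'll close.

```bash
python3 -m creep '[[0,0,0,0],[0,0,0,0],[0,0,0,0],[0,0,0,0],[0,0,0,0],[0,0,0,0],[0,0,0,0],[0,0,0,0]]' 0 20; python3 -m creep '[[0,0,0,0],[0,0,0,0],[0,0,0,0]]' 0 55; python3 -m creep '[[0,0,0.003,0],[0,0,0.008,0],[0,0,0.018,0],[0,0,0.033,0],[0,0,0.05,0],[0,0,0.065,0],[0,0,0.075,0],[0,0,0.08,0],[0,0,0.08,0]]'
python3 - <<'E'
from h import *
c=avg('side',3);p=proj(c,(0.5056,-0.1019,.11)).astype(int)
im=np.clip(c['img'],0,255).astype(np.uint8)[:,:,::-1]
y0,x0=p[1]-40,p[0]-40
cv2.imwrite('pics/g3.png',cv2.resize(im[y0:y0+80,x0:x0+80],None,fx=7,fy=7,interpolation=cv2.INTER_CUBIC))
E
```

```text
time_s: 4.75
tcp_pos: [0.5054, -0.1016, 0.0256]
eef_rot: [-0.623, 0.783, -0.0, -0.0]
force: [-0.1, -1.3, 2.2]
grip_width: 0.106
time_s: 5.05
tcp_pos: [0.5054, -0.1016, 0.0256]
eef_rot: [-0.622, 0.783, -0.0, -0.0]
force: [-0.4, -1.1, 1.4]
grip_width: 0.105
time_s: 5.95
tcp_pos: [0.5056, -0.1015, 0.1063]
eef_rot: [-0.623, 0.783, -0.0, 0.0]
force: [-0.8, 0.7, -3.4]
grip_width: 0.107
```

View pics/g3.png

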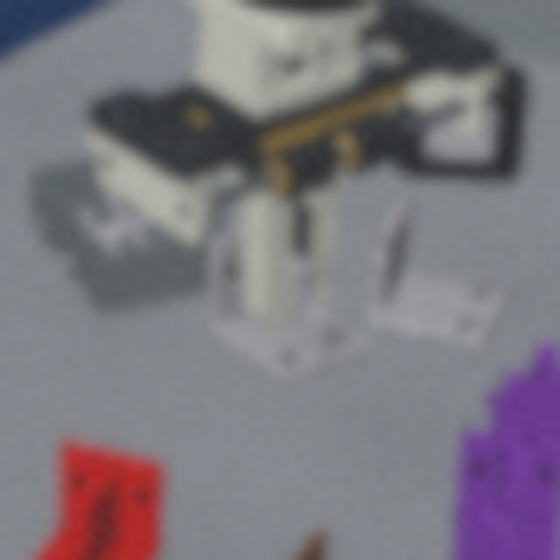

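```bash
python3 -m creep '[[0.002,0.01,0.01,0.5],[0.005,0.03,0.02,1.5],[0.01,0.06,0.025,3],[0.016,0.095,0.025,4],[0.022,0.13,0.025,5],[0.028,0.165,0.025,6.5],[0.034,0.2,0.025,8],[0.04,0.235,0.02,9],[0.044,0.26,0.01,10],[0.047,0.274,0,10.7],[0.048,0.28,0,10.7],[0.048,0.28,0,10.7]]'
python3 - <<'E'
from h import *
import pickle
for n in('top','side'):
    c=avg(n,4);pickle.dump(c,open(n+'2.pkl','wb'));p=proj(c,(0.5538,0.178,.05)).astype(int)
    im=np.clip(c['img'],0,255).astype(np.uint8)[:,:,::-1]
    y0,x0=p[1]-40,p[0]-40
    cv2.imwrite(f'pics/j_{n}.png',cv2.resize(im[y0:y0+80,x0:x0+80],None,fx=5,fy=5,interpolation=cv2.INTER_CUBIC))
cv2.imwrite('pics/j.png',cv2.hconcat([cv2.imread('pics/j_top.png'),cv2.imread('pics/j_side.png')]))
from station import arm;o=arm.get_obs();print(o['time_s'],o['tcp_pos'],o['force'],o['eef_rot'])
E
```

```text
time_s: 7.3
tcp_pos: [0.5531, 0.1785, 0.1053]
eef_rot: [-0.693, 0.721, 0.0, -0.001]
force: [0.0, -0.3, -3.5]
grip_width: 0.107
7.7 [0.55356596 0.17773584 0.1059229 ] [ 0.85116874  0.66370243 -3.06792155] [-6.92368017e-01  7.21544530e-01 -9.58538618e-05  1.05771265e-04]
```

View pics/j.png

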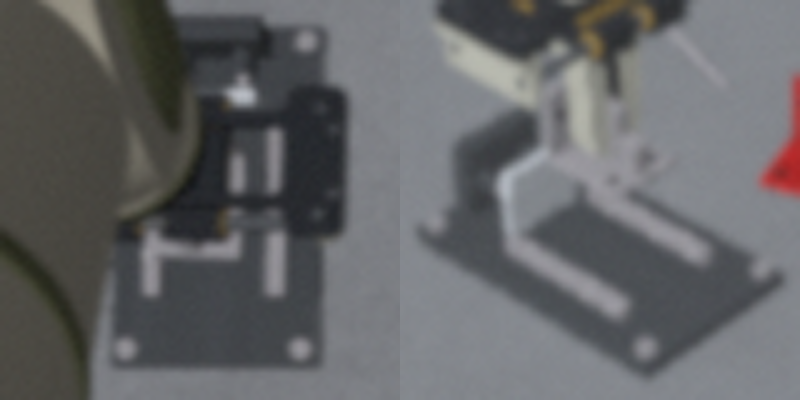

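```bash
python3 - <<'E'
from h import *
import pickle
c=pickle.load(open('top2.pkl','rb'));p=proj(c,(0.5538,0.178,.05)).astype(int);y0,x0=p[1]-40,p[0]-40
f=lambda u,v,z:ray(c,((u+.5)/5-.5+x0,(v+.5)/5-.5+y0),z)
th=np.radians(-2.3);R=np.array([[np.cos(th),-np.sin(th)],[np.sin(th),np.cos(th)]]);J=np.array([.5598,.178])
for n,q in dict(rr=(241,259,.085),rl=(160,259,.085),redge=(241,170,.085),hi=(163,240,.085)).items():
    w=f(*q);print(n,w.round(4),'jig',((R.T@(w[:2]-J))*1e3).round(1),'rel tcp',((R.T@(w[:2]-[.5536,.178]))*1e3).round(1))
E
python3 - <<'E'
import cv2
a=cv2.imread('pics/j_top.png')[130:330,100:320];cv2.imwrite('pics/j3.png',cv2.resize(a,None,fx=2.6,fy=2.6))
E
```

```text
rr [0.5183 0.1528 0.085 ] jig [-40.5 -26.8] rel tcp [-34.3 -26.6]
rl [0.5194 0.1963 0.085 ] jig [-41.1  16.7] rel tcp [-34.9  16.9]
redge [0.5667 0.1525 0.085 ] jig [  7.9 -25.2] rel tcp [ 14.1 -24.9]
hi [0.5296 0.1947 0.085 ] jig [-30.8  15.5] rel tcp [-24.6  15.7]
```

View pics/j3.png

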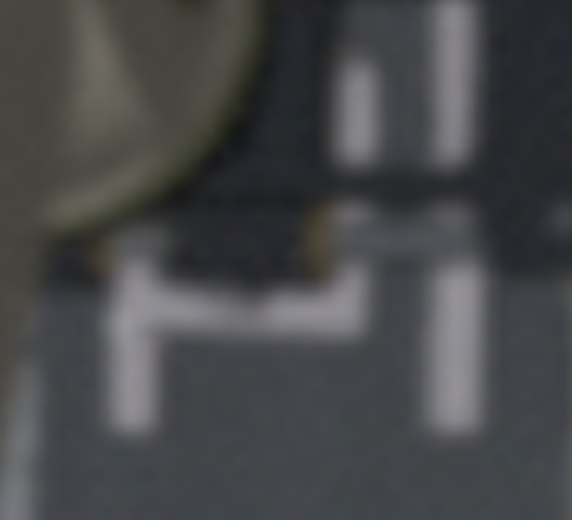

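The rear edge and side edge measure −34 mm and −25 to −27 mm from the TCP. That matches the expected grasp of −34 and −25, so the bracket is centred over the channel. I'll lower it to just above the plate.

```bash
python3 -m creep '[[0,0,-0.005,0],[0,0,-0.018,0],[0,0,-0.033,0],[0,0,-0.045,0],[0,0,-0.055,0],[0,0,-0.061,0],[0,0,-0.065,0],[0,0,-0.067,0],[0,0,-0.067,0],[0,0,-0.067,0]]'
python3 - <<'E'
from h import *
for n in('top','side'):
    c=avg(n,4);p=proj(c,(0.5538,0.178,.03)).astype(int)
    im=np.clip(c['img'],0,255).astype(np.uint8)[:,:,::-1]
    y0,x0=p[1]-30,p[0]-30
    cv2.imwrite(f'pics/k_{n}.png',cv2.resize(im[y0:y0+60,x0:x0+60],None,fx=6.6,fy=6.6,interpolation=cv2.INTER_CUBIC))
cv2.imwrite('pics/k.png',cv2.hconcat([cv2.imread('pics/k_top.png'),cv2.imread('pics/k_side.png')]))
from station import arm;o=arm.get_obs();print(o['time_s'],o['tcp_pos'],o['force'])
E
```

```text
time_s: 8.7
tcp_pos: [0.5536, 0.1785, 0.039]
eef_rot: [-0.693, 0.721, -0.0, 0.0]
force: [0.0, -0.1, -4.2]
grip_width: 0.104
9.1 [0.55346126 0.17848951 0.03873561] [-0.65417172 -0.56458138 -3.13944357]
```

View pics/k.png

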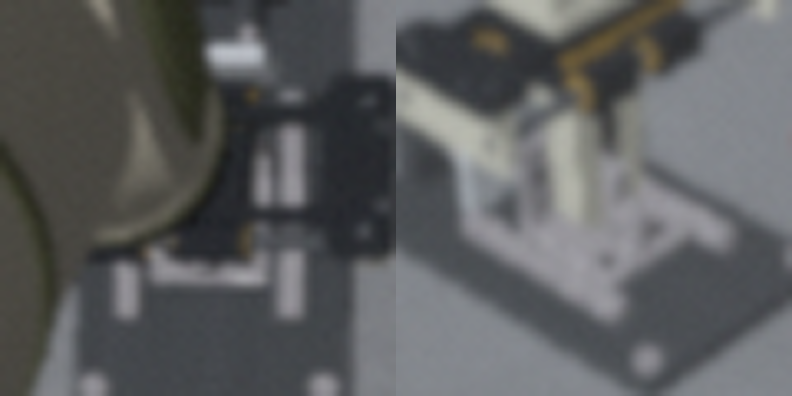

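The foot lies between the rails with about 1.5 px of gap on each side in the top view. I'll lower it in 1 mm steps until contact.

```bash
python3 -m creep '[[0,0,-0.001,0],[0,0,-0.001,0],[0,0,-0.002,0],[0,0,-0.002,0],[0,0,-0.002,0]]'; python3 -m creep '[[0,0,-0.0005,0],[0,0,-0.0005,0],[0,0,-0.001,0],[0,0,-0.001,0],[0,0,-0.001,0]]'
```

```text
time_s: 9.6
tcp_pos: [0.5534, 0.1785, 0.0366]
eef_rot: [-0.693, 0.721, 0.0, -0.0]
force: [0.3, 0.3, -3.0]
grip_width: 0.105
time_s: 10.1
tcp_pos: [0.5534, 0.1785, 0.0357]
eef_rot: [-0.693, 0.721, 0.0, 0.0]
force: [0.3, 0.3, -3.1]
grip_width: 0.103
```

```bash
python3 -m creep '[[0,0,-0.0005,0],[0,0,-0.0005,0],[0,0,-0.0005,0]]'; python3 -m creep '[[0,0,-0.0005,0],[0,0,-0.0005,0],[0,0,-0.0005,0]]'
```

```text
time_s: 10.4
tcp_pos: [0.5534, 0.1785, 0.0357]
eef_rot: [-0.693, 0.721, 0.0, 0.0]
force: [-1.5, -0.3, 5.6]
grip_width: 0.104
time_s: 10.7
tcp_pos: [0.5535, 0.1785, 0.0357]
eef_rot: [-0.693, 0.721, -0.0, 0.0]
force: [-3.0, 0.6, 11.3]
grip_width: 0.103
```

Contact is at TCP z 0.0357. I'll relax to a light seating force and slide along jig +x, whose direction is about (0.999, −0.040).

```bash
python3 -m creep '[[0,0,0.0009,0],[0,0,0.0009,0]]'; python3 -m creep '[[0.001,0,0,0],[0.003,-0.0001,0,0],[0.006,-0.0002,0,0],[0.009,-0.0004,0,0],[0.012,-0.0005,0,0],[0.015,-0.0006,0,0],[0.018,-0.0007,0,0],[0.02,-0.0008,0,0],[0.022,-0.0009,0,0],[0.023,-0.0009,0,0],[0.024,-0.001,0,0],[0.024,-0.001,0,0]]'
```

```text
time_s: 10.9
tcp_pos: [0.5536, 0.1785, 0.0357]
eef_rot: [-0.693, 0.721, -0.0, 0.0]
force: [-2.0, -1.5, 3.1]
grip_width: 0.104
time_s: 12.1
tcp_pos: [0.5746, 0.1776, 0.0358]
eef_rot: [-0.693, 0.721, 0.002, -0.002]
force: [-9.3, 1.0, 13.4]
grip_width: 0.104
```

```bash
python3 -m creep '[[0,0,0.0005,0],[0,0,0.001,0],[0,0,0.001,0]]'
python3 - <<'E'
from h import *
for n in('top','side'):
    c=avg(n,4);p=proj(c,(0.58,0.178,.03)).astype(int)
    im=np.clip(c['img'],0,255).astype(np.uint8)[:,:,::-1]
    y0,x0=p[1]-30,p[0]-30
    cv2.imwrite(f'pics/l_{n}.png',cv2.resize(im[y0:y0+60,x0:x0+60],None,fx=6.6,fy=6.6,interpolation=cv2.INTER_CUBIC))
cv2.imwrite('pics/l.png',cv2.hconcat([cv2.imread('pics/l_top.png'),cv2.imread('pics/l_side.png')]))
from station import arm;o=arm.get_obs();print(o['time_s'],o['tcp_pos'],o['force'],o['moment'])
E
```

```text
time_s: 12.4
tcp_pos: [0.5778, 0.1774, 0.0363]
eef_rot: [-0.693, 0.721, -0.0, 0.0]
force: [0.4, -0.2, -3.2]
grip_width: 0.11
12.8 [0.57743522 0.17743842 0.03645277] [-1.36672428  1.07043581 -3.42343967] [0.04884296 0.009643   0.01116987]
```

View pics/l.png

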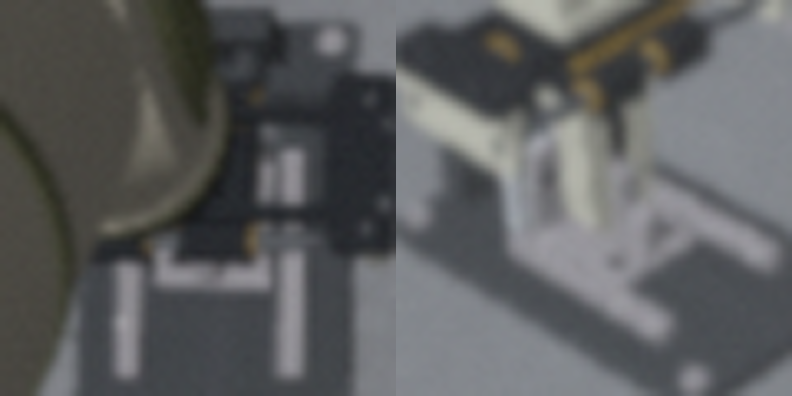

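```bash
python3 -m creep '[[0.0005,0.0005,-0.0008,0],[0.001,0.0009,-0.0008,0],[0.002,0.0009,-0.0008,0],[0.003,0.0008,-0.0008,0],[0.004,0.0008,-0.0008,0],[0.004,0.0008,-0.0008,0]]';  python3 -m creep '[[0.001,0,0,0],[0.002,-0.0001,0,0],[0.003,-0.0001,0,0],[0.004,-0.0002,0,0],[0.004,-0.0002,0,0]]'
```

```text
time_s: 13.4
tcp_pos: [0.5817, 0.1783, 0.0357]
eef_rot: [-0.693, 0.721, -0.0, 0.0]
force: [-0.1, 0.3, -3.8]
grip_width: 0.102
time_s: 13.9
tcp_pos: [0.5847, 0.1782, 0.0357]
eef_rot: [-0.693, 0.721, 0.0, -0.001]
force: [-3.9, 0.1, 2.1]
grip_width: 0.106
```

```bash
python3 -m creep '[[0,0,0.0003,0],[0,0,0.0003,0]]'; python3 -m creep '[[0.001,0,0,0],[0.002,-0.0001,0,0],[0.003,-0.0001,0,0],[0.003,-0.0001,0,0],[0.003,-0.0001,0,0]]'
```

```text
time_s: 14.1
tcp_pos: [0.5852, 0.1781, 0.0358]
eef_rot: [-0.693, 0.721, 0.0, -0.0]
force: [-1.9, 1.0, -3.6]
grip_width: 0.105
time_s: 14.6
tcp_pos: [0.5877, 0.178, 0.0358]
eef_rot: [-0.693, 0.721, 0.0, -0.001]
force: [-5.9, 1.5, -2.9]
grip_width: 0.102
```

```bash
python3 -m creep '[[0.001,0,0,0],[0.002,-0.0001,0,0],[0.003,-0.0001,0,0],[0.003,-0.0001,0,0],[0.003,-0.0001,0,0]]'
cat > st.py <<'E'
from h import *
from station import arm,optics
F=[];P=[];I=[]
for i in range(10):
    c=optics.capture('side');o=arm.get_obs();F.append(o['force']);P.append(o['tcp_pos']);I.append(c['color'].astype(float))
print(o['time_s'],np.mean(F,0).round(2),np.std(F,0).round(2),np.mean(P,0).round(5),o['grip_width'],o['moment'].round(2))
im=np.clip(np.mean(I,0),0,255).astype(np.uint8)[:,:,::-1]
p=proj(c,(0.6,0.178,.03)).astype(int);y0,x0=p[1]-35,p[0]-35
import time
cv2.imwrite('pics/st%.1f.png'%o['time_s'],cv2.resize(im[y0:y0+70,x0:x0+70],None,fx=8,fy=8,interpolation=cv2.INTER_CUBIC))
E
python3 st.py; ls pics
```

```text
time_s: 15.1
tcp_pos: [0.59, 0.1779, 0.0358]
eef_rot: [-0.693, 0.721, 0.001, -0.001]
force: [-7.2, 0.2, -0.8]
grip_width: 0.106
15.6 [-7.2   0.8  -1.21] [0.48 0.43 0.48] [0.58998 0.17791 0.03579] 0.10469702225133506 [0.27 1.6  0.19]
bz.png
g.png
g2.png
g3.png
g_side.png
g_top.png
j.png
j3.png
j_side.png
j_top.png
jigz.png
k.png
k_side.png
k_top.png
l.png
l_side.png
l_top.png
m.png
ms.png
mt.png
side0.png
sidez.png
st15.6.png
top0.png
topz.png
```

```bash
python3 -m creep '[[0.001,0,0,0],[0.002,-0.0001,0,0],[0.003,-0.0001,0,0],[0.0035,-0.0001,0,0],[0.0035,-0.0001,0,0],[0.0035,-0.0001,0,0]]'; python3 st.py
```

```text
time_s: 16.2
tcp_pos: [0.5926, 0.1778, 0.0358]
eef_rot: [-0.693, 0.721, 0.001, -0.002]
force: [-9.3, 0.7, 1.3]
grip_width: 0.102
16.7 [-10.06   0.92   1.43] [0.53 0.48 0.3 ] [0.5926  0.17778 0.03579] 0.10156431040554836 [0.31 2.04 0.22]
```

```bash
ls -t pics | head -1
```

```text
st16.7.png
```

```bash
python3 - <<'E'
from h import *
c=avg('top',6)
im=np.clip(c['img'],0,255).astype(np.uint8)[:,:,::-1]
p=proj(c,(0.61,0.17,.03)).astype(int);y0,x0=p[1]-30,p[0]-30
a=cv2.resize(im[y0:y0+60,x0:x0+60],(390,390),interpolation=cv2.INTER_CUBIC)
b=cv2.resize(cv2.imread('pics/st16.7.png'),(390,390))
a=cv2.convertScaleAbs(cv2.hconcat([a,b]),alpha=1.3);cv2.imwrite('pics/n.png',a)
print(x0,y0)
E
```

```text
165 141
```

View pics/n.png

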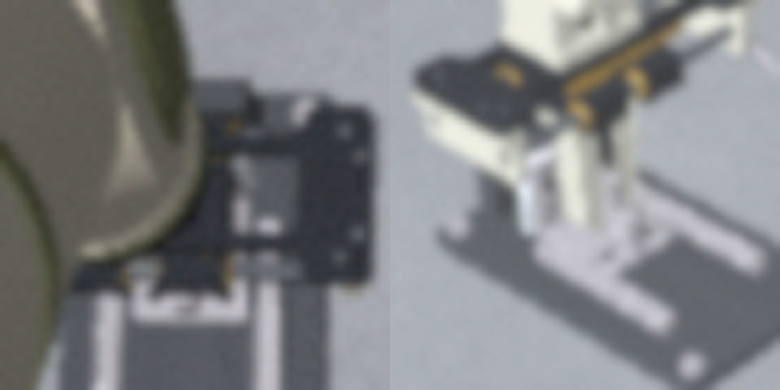

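```bash
python3 - <<'E'
from h import *
from station import optics
c=optics.capture('top')
w=ray(c,((190+.5)/6.5-.5+165,(320+.5)/6.5-.5+141),.015)
th=np.radians(-2.3);R=np.array([[np.cos(th),-np.sin(th)],[np.sin(th),np.cos(th)]])
print((R.T@(w[:2]-[.5598,.178])*1e3).round(1),'expect x=-10+deflection')
E
```

```text
[-0.1  0. ] expect x=-10+deflection
```

```bash
python3 -m creep '[[0.0003,0,0,0],[0.0006,0,0,0],[0.0006,0,0,0],[0.0006,0,0,0],[0.0006,0,0,0],[0.0006,0,0,0],[0.0006,0,0,0],[0.0006,0,0,0],[0.0006,0,0,0],[0.0006,0,0,0],[0.0006,0,0,0],[0.0006,0,0,0]]'; python3 -m creep '[[0,0,0,0],[0,0,0,0],[0,0,0,0],[0,0,0,0],[0,0,0,0],[0,0,0,0],[0,0,0,0],[0,0,0,0],[0,0,0,0],[0,0,0,0],[0,0,0,0],[0,0,0,0]]'; python3 st.py
```

```text
time_s: 18.25
tcp_pos: [0.5929, 0.1778, 0.0358]
eef_rot: [-0.693, 0.721, 0.001, -0.002]
force: [-11.6, 0.8, 1.6]
grip_width: 0.106
time_s: 19.45
tcp_pos: [0.593, 0.1778, 0.0358]
eef_rot: [-0.693, 0.721, 0.001, -0.002]
force: [-10.9, 0.5, 2.6]
grip_width: 0.101
19.95 [-10.83   0.73   2.11] [0.41 0.47 0.4 ] [0.59294 0.17778 0.03581] 0.10500290083451544 [0.28 2.21 0.29]
```

```bash
python3 -c "
from station import arm;print(arm.close_job());print(arm.get_obs()['force'],arm.get_obs()['time_s'])"
```

```text
the job is handed in; nothing more can be done
None
the job is handed in; nothing more can be done
```

The gusseted bracket is flat on the jig's base plate, between the rails with its leg against the stop plate. The arm is still gripping it at 55 N and pressing it there. I handed the job in at about 20 s of the 48 s allowed.

**Push force:** over the last half second the force along x averaged 10.8 N (spread 0.4 N). I put about 1 N of that down to sliding friction, so the stop should be carrying about 10 N. The push held steady for over 2.5 s, and the highest reading during it was 11.6 N.

**Position:** before the last 0.3 mm of travel, the top picture put the bracket's rear edge 9.9 mm forward of where it would be at first contact. That agrees with 10 N at 1 N per mm, though the camera is only good to about 2 mm. The same picture showed the foot centred between the rails.

**Seating:** the vertical force shows the bracket pressed on the plate with about 5 N.

**Disagreements:**
- On the first slide the bracket was pressed too hard on the plate. It stuck a little, with 13 N upward and 9 N back along x before it reached the stop. I lifted it about 1 mm to free it, then went on.
- Force readings early in the stop contact were noisy. They put the push about 1 mm (1 N) lower than the picture did.

The other objects were not touched, as far as my moves and pictures show. I did not take a full final picture of the bench to check each one.

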